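# Check the inner gate of the sanding box's pass box, then open its outer hatch

## Task

The pass box on the side of the dust-tight sanding box is to be opened for loading. First make sure by touch that its inner slide gate is shut: press the gate's grip bar firmly down until it is fully home. Only then turn the T-shaped latch head until it lines up with its slot in the sloping outer hatch, and lift the hatch by its handle as far open as it goes, leaving it standing open and everything around undisturbed.

Things in the scene. Friction and masses are not known exactly. Their poses are not given: they have to be found in the camera images.
- passbox: Plywood sanding box with its pass box, one fixed unit. Origin on the bench under the pass box; x across it (288 mm wide), y from the sanding box (380 mm high, wall at y -220 mm) to its low outer end (y 170), z up. Flat deck 170 mm high to y = -20; from there the outer hatch slopes 32 degrees down to 51 mm: down the slope is (0, .848, -.530), square out of the hatch (0, .530, .848).
- gate (a joint): The inner slide gate, an upright grey blade in a slot across the deck at y = -110 mm of the pass box: how far it is raised (m). 0 is shut, fully down; it starts anywhere from shut to 25 mm up. It slides straight up and down, stays where it is left, takes about 2 N to push down and stops hard when shut.
- gate_top (a point): Centre of the top face of the gate's wooden grip bar, which lies along x of the pass box: 112 mm long, 22 mm wide, 22 mm high. With the gate shut this point is 212 mm above the bench, and the bar's underside is 20 mm above the deck. The sanding box's wall is 110 mm from it.
- latch (a joint): Turn of the steel T head (rad, counter-clockwise seen from outside the hatch). At 0 and at 3.14 it lies along the slot (along x of the pass box) and the hatch can pass over it, within about 0.1 rad; at 1.57 it points down the slope. Starts at 0.65 to 2.5, turns either way from -0.4 to 3.54, with no click or stop where it lines up; stays where it is left.
- latch_mid (a point): Middle of the T head: a steel bar 52 mm long, 12 wide, 16 high, on a 10 mm stem coming through the hatch's black-lined slot (64 x 20 mm) from the box. This point is 10 mm outside the shut hatch's outer face, the head's underside 2 mm above that face. The point's z points square out of the hatch, its x along the head.
- hatch (a joint): The outer hatch's hinge (rad): 0 shut, 1.2 fully open against its stop. Stiff hinges hold it at any angle; lifting it takes about 9 N at the handle. The T head blocks it, unless lined up.
- hatch_handle (a point): Middle of the hatch's bow handle: a round steel bar 12 mm thick, 70 long, parallel to the hinge, its axis 35 mm off the hatch's outer face; 135 mm to the +x side of the T head, 165 mm from the hinge. The point's axes turn with the hatch: x along hinge and bar, y from the hinge to the free edge, z square out of the hatch.
- hatch_hinge (a point): Middle of the hatch's hinge axis, at its upper edge; the axis runs along x of the pass box and the free edge lifts. The hatch is a clear panel with aluminium edges, 284 mm wide, 224 long, 6 thick; its outer face is 6 mm off the hinge axis.
- sanding_block: Cork sanding block 70 x 36 x 27 mm lying on the deck behind the gate; leave alone. Origin under its centre.
- glue_bottle: White glue bottle, 52 mm across, 150 mm high, on the bench at the +x side of the pass box; leave alone. Origin under its centre.
- pliers: Pliers 155 mm long and 18 mm high, on the bench before the pass box's low end; leave alone. Origin under the pivot.
- tape_roll: Roll of tape 90 mm across, 24 mm high, on the bench before the pass box's low end, below the T head; leave alone. Origin under its centre.
- steel_rule: Steel rule 300 x 30 x 4 mm, flat on the bench; leave alone. Origin under its centre.
- parts_tray: Plywood tray of laser-cut parts, 180 x 240 x 35 mm; leave alone. Origin under its centre.
- mug: White mug, 80 mm across, 90 mm high; leave alone. Origin under its centre.

How it is judged:
On the way, in this order (a step that is already met when the one before it is completed fails the run):
1. the inner gate's grip bar is pressed with the fingers at 4 N or more while the gate is fully shut (within 3 mm), the outer hatch still shut (contact force between the fingers and gate_c0 above 4 N and value of joint gate below 0.003 m and value of joint hatch below 0.05 rad), for 0.1 s.
2. the T head lies along its slot ((value of joint latch below 0.25 rad or value of joint latch above 2.89 rad)), for 0.1 s.
3. the outer hatch is lifted fully open (value of joint hatch above 1 rad), for 0.2 s.
At the end, for the whole second after the job is handed in: The outer hatch stands open at 1.0 rad or more (its stop is at 1.2) and at rest, and the inner gate is shut (within 3 mm) (value of joint hatch above 1 rad and velocity of joint hatch between -0.05 and 0.05 rad/s and value of joint gate below 0.003 m); the robot touches nothing.
It fails at once if the outer hatch is lifted (more than 0.1 rad) while the inner gate is not shut (more than 5 mm up) (value of joint hatch above 0.1 rad and value of joint gate above 0.005 m).
It fails at once if a bystander is pushed more than 30 mm (distance of any of sanding_block, glue_bottle, pliers, tape_roll, steel_rule, parts_tray, mug from where it was at the start of the episode above 0.03 m).
It also fails if it takes over 72 s, if anything falls off the work surface, if the arm or the gripper's body presses on something with over 40 N, if the wrist force passes 120 N, or if a joint passes its speed limit or range.

## Robot

A 6-joint arm with a two-finger parallel gripper is mounted at the origin on the work surface. World frame = base frame: x ahead of the robot, y to its left, z up, the work surface at z = 0. Lengths are in m, angles in rad, forces in N, time in s.
With the tool pointing down it reaches from about 0.3 to 0.75 m from the base axis. Payload 8.5 kg.
Tool frame: the origin (TCP) lies on the mounting face of the last link; the fingertips stand 166 mm ahead of it and the grasp point (between the pads) lies 147 mm ahead of it; z points along the fingers, y is the line along which they close (so a half turn about z gives the same grasp; the last joint's range is limited). The gripper opens to 88 mm and grips with 3 to 60 N. Pads are 18 mm wide; open, the fingers measure 123 mm over their backs; the gripper's body (75 mm by 187 mm) begins 45 mm behind the grasp point.
Start: joints at [1.104, 0.381, 1.297, -0, 1.464, -0.215], TCP at [0.137, 0.533, 0.405] pointing down, gripper open.
Joint ranges: [-3.11, 3.11], [-0.89, 2.33], [0.22, 2.48], [-1.42, 4.56], [0.17, 2.85], [-2.88, 2.88]. Speed limits (rad/s): [2.39, 2.39, 3.14, 3.14, 3.14, 3.14].

## Interface

Orientations are given as a unit quaternion [x, y, z, w].
In Python, from rig import read_state, read_camera, job_done gives the robot as it stands. The module is installed in compiled form; this text tells all that it offers.
- The arm moves only by the shell command python3 -m pendant 'ROWS' [FORCE]. ROWS is JSON, a list of rows, each a list of 3 entries, a list of its own where there are three numbers: the turn, a rotation vector about the tool's x, y, z in rad, then the shift along the tool's x, y, z in mm, then the closure, from 0 (fully open) to 1 (shut). A call has exactly 10 rows; each row is the pose to reach, as a shift and turn from the pose commanded when the call began, along the tool's axes at that moment; what a row does not reach only later rows make up. A row lasts 1/8 s, in which the tool goes at most 62.5 mm and 10.7 degrees, less where a joint would pass 70% of its speed; a pose out of reach is approached as far as the arm can. A call with a gripper value outside its range is refused whole. The fingers move at their own pace and stop on an object; FORCE is the grip in N (left out, the last holds). Time passes only in rows, so rows that repeat a pose let the fingers close, or fill a call up. It gives the time, the measured TCP pose, the force, the opening and the grip force at its end, in the units of the state.
- read_state(): the state, without advancing time (a new reading comes with each control period).
- read_camera(name): name is "scene" or "top" or "wrist"; returns a dict with "color" (384x512x3 uint8, red, green, blue), "fx", "fy", "cx", "cy" (pixels), "world_from_camera" (4x4, takes a point from camera to world coordinates). Camera axes: x right, y up, looking along -z (the intrinsics and any distortion apply to the point x, -y, -z); pixel columns grow to the right and rows downward; lengths in m; the calibration is good to about 2 mm. A picture is of the moment at which its call begins. There is no depth.
- job_done(): hands the job in; it is judged then, once.
The state is a dict: "time": time; "joint_positions": joint angles; "joint_velocities": joint speeds; "effort": joint torques, N m; "position": TCP position; "tcp_rot": TCP orientation; "force": force on the tool from outside, world axes, zero at the start; "ft_torque": the same for the moment, N m; "opening": finger opening in m; "gripper_force": force on a finger pad.
Only numpy, scipy, OpenCV 4.12 (cv2) and the standard library are available. Lean on these libraries where they do the work, as an engineer would, in place of code of your own. Each camera call takes 0.05 s, during which the arm holds its last target. There are 200 camera calls.

## Working session

There is one attempt and no reset: what is moved stays moved. The work goes in short steps, Python scripts to look and compute and a shell command to move; the robot and the scene stay as the last step left them, time stands still between calls to the robot, and variables do not carry over. Pictures are saved under pics/ and viewed, at most 10 in all, crops included, and the job is handed in when it is done.

```bash
mkdir -p pics; ls
python3 - <<'E'
from rig import *
import cv2,numpy as np
s=read_state();print(s)
for n in ("scene","top"):
    c=read_camera(n);cv2.imwrite(f"pics/{n}0.png",c["color"][:,:,::-1]);np.savez(f"{n}0.npz",**c)
    print(n,c["fx"],c["fy"],c["cx"],c["cy"],[k for k in c if k!="color"],np.round(c["world_from_camera"],3).tolist())
E
```

```text
pics
{'time': 0.0, 'joint_positions': array([ 1.10371731e+00,  3.81206896e-01,  1.29824081e+00,  5.69851448e-06,
        1.46363357e+00, -2.15331949e-01]), 'joint_velocities': array([-0.00023288, -0.00065384,  0.00083725, -0.00131489, -0.00092052,
       -0.00081627]), 'effort': array([-8.87187002e-05, -4.37934995e+01, -2.24557275e+01,  7.13235629e-02,
        3.52524687e-02, -1.02212985e-04]), 'position': array([0.13700298, 0.53262114, 0.40413847]), 'tcp_rot': array([ 1.25541673e-01,  9.92088068e-01, -7.00457962e-04, -2.51734240e-04]), 'force': array([ 0.32537044,  0.01152781, -0.2239419 ]), 'ft_torque': array([ 0.03161206, -0.0080877 ,  0.00496538]), 'gripper_force': 0.0, 'opening': 0.08846133888232169}
scene 412.9877556098663 412.9877556098663 261.0444803284949 193.52848082155668 ['fx', 'fy', 'cx', 'cy', 'world_from_camera'] [[0.629, -0.636, 0.448, 1.143], [0.778, 0.523, -0.348, -0.243], [-0.013, 0.567, 0.823, 1.123], [0.0, 0.0, 0.0, 1.0]]
top 358.96914975376836 358.96914975376836 257.00045846849923 192.3459436419279 ['fx', 'fy', 'cx', 'cy', 'world_from_camera'] [[-0.007, 0.981, -0.193, 0.44], [-1.0, -0.002, 0.026, 0.206], [0.025, 0.193, 0.981, 0.976], [0.0, 0.0, 0.0, 1.0]]
```

View pics/scene0.png

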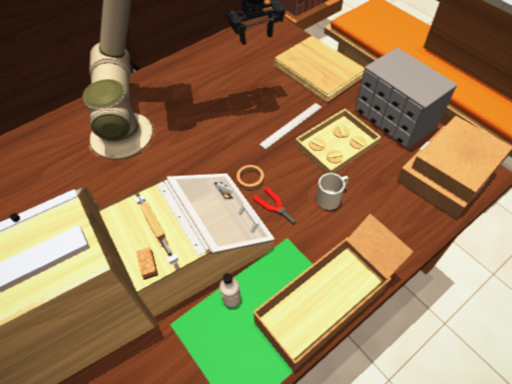

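View pics/top0.png

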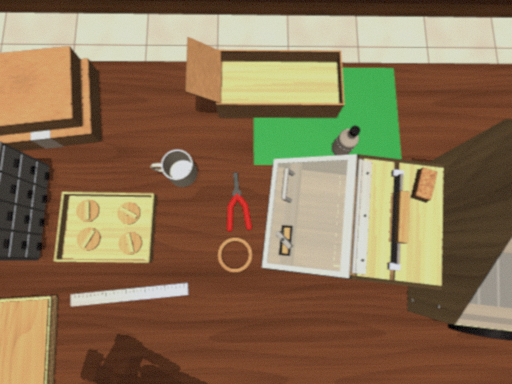

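The scene view shows the pass box at (100–270, 175–310). In the top view the hatch is at (265–355, 157–275), the T head near (286, 240), the handle near (285, 183) and the gate bar near (403, 217). I'll enlarge both.

Run:
```python
import cv2
a=cv2.imread("pics/top0.png")[145:290,255:455];cv2.imwrite("pics/topc.png",cv2.resize(a,None,fx=4,fy=4,interpolation=cv2.INTER_CUBIC))
a=cv2.imread("pics/scene0.png")[165:315,90:285];cv2.imwrite("pics/scenec.png",cv2.resize(a,None,fx=4,fy=4,interpolation=cv2.INTER_CUBIC))
```

```text
(no output)
```

View pics/topc.png

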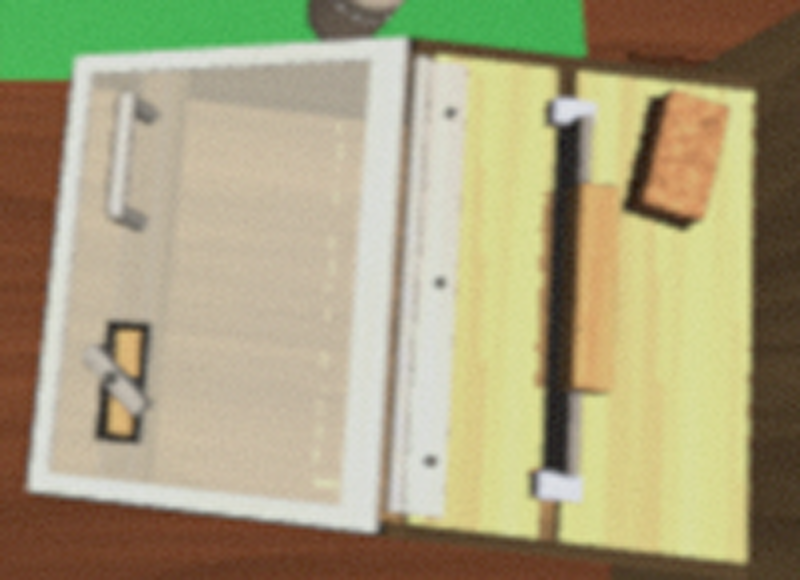

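View pics/scenec.png

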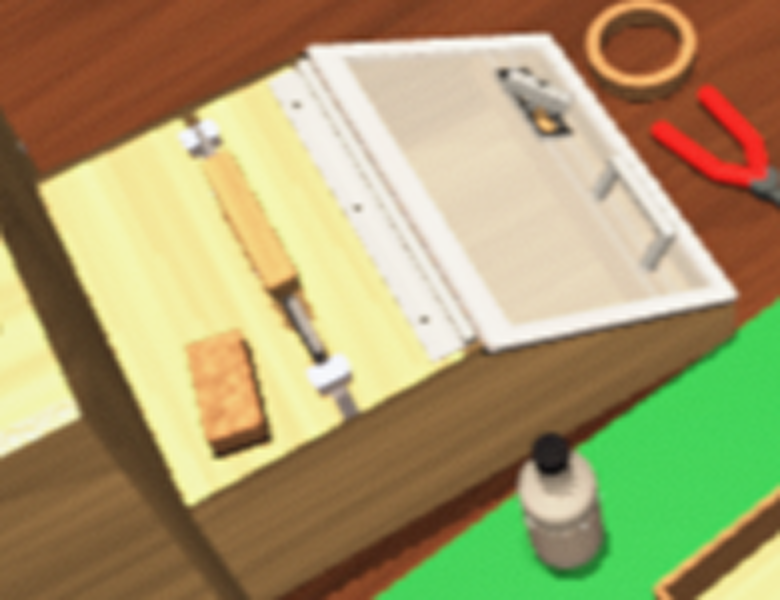

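The crops show the hatch corners, the bow handle, a diagonal T head in its black slot and the gate bar. I'll fit the box pose to them in both views.

```bash
cat > h.py <<'E'
import numpy as np
from scipy.spatial.transform import Rotation as R
from scipy.optimize import least_squares
D=np.array([0,.848,-.530]);N=np.array([0,.530,.848]);H=np.array([0,-.020,.170])
def proj(c,P):
    M=np.linalg.inv(c["world_from_camera"]);p=M[:3,:3]@P+M[:3,3]
    return np.array([c["cx"]+c["fx"]*p[0]/-p[2],c["cy"]-c["fy"]*p[1]/-p[2]])
def world(q,p): return R.from_euler("z",q[2]).apply(p)+[q[0],q[1],0]
E
cat > fit.py <<'E'
from h import *
C={n:dict(np.load(n+"0.npz")) for n in("top","scene")}
O={"top":(255,145),"scene":(90,165)}
def hp(x,s,o): return H+[x,0,0]+D*s+N*o
def model(q):
    X,Y,a,g,hx,lx,ls,la=q
    m={}
    for i,sx in(("+",1),("-",-1)):
        m["h"+i]=hp(.142*sx,0,.006);m["f"+i]=hp(.142*sx,.224,.006)
        m["d"+i]=np.array([.144*sx,-.22,.17]);m["b"+i]=hp(hx+.035*sx,.165,.041)
        m["t"+i]=hp(lx,ls,.024)+sx*.026*(np.cos(la)*np.array([1,0,0])+np.sin(la)*D)*1.0
        for j,sy in(("+",1),("-",-1)): m["g"+i+j]=np.array([.056*sx,-.11+.011*sy,.212+g])
    m["s"]=hp(lx,ls,.006)
    return m
obs={"top":{"f+":(75,58),"h+":(410,38),"h-":(383,532),"f-":(28,492),"d+":(755,90),"d-":(748,562),"b+":(126,95),"b-":(114,218),
 "t-":(145,408),"t+":(92,350),"s":(124,381),"g++":(578,184),"g+-":(618,187),"g--":(610,392),"g-+":(574,390)},
 "scene":{"h-":(308,47),"f-":(548,36),"f+":(737,296),"h+":(490,350),"b-":(612,165),"b+":(672,240),"t-":(508,73),"t+":(570,103),
 "g--":(205,160),"g+-":(272,292),"g-+":(230,152),"g++":(298,275)}}
def res(q):
    m=model(q);r=[]
    for n in obs:
        for k,v in obs[n].items(): r+=list(proj(C[n],world(q,m[k]))-(np.array(O[n])+np.array(v)/4))
    return np.array(r)
best=None
for la in(.7,1.2,1.9,2.4):
    f=least_squares(res,[.4,-.05,0,.01,.07,-.065,.165,la],loss="soft_l1")
    if best is None or f.cost<best.cost: best=f
q=best.x;print(best.cost,np.round(q,4))
r=res(q).reshape(-1,2);ks=[n[0]+k for n in obs for k in obs[n]]
for k,v in zip(ks,r): print(k,np.round(v,1),end=" ")
print();m=model(q)
for n,p in dict(gate=[0,-.11,.212+q[3]],handle=hp(q[4],.165,.041),latch=hp(q[5],q[6],.016),hinge=H).items(): print(n,np.round(world(q,np.array(p)),4))
np.save("q.npy",q)
E
python3 fit.py
```

```text
21.5170896130783 [ 0.549  -0.0187 -0.1206  0.0054  0.0674 -0.0695  0.1624  0.8756]
tf+ [ 0.2 -0.5] th+ [ 0.7 -0.5] th- [-0.2 -0.1] tf- [ 0.1 -0.8] td+ [-0.6 -3.6] td- [-0.5  3.9] tb+ [0.2 0. ] tb- [ 0.4 -3.1] tt- [-0.7 -0.4] tt+ [-0.9 -0.7] ts [ 1.  -0.3] tg++ [-0.3 -0.7] tg+- [-0.3 -0.3] tg-- [ 0. -0.] tg-+ [-1.3 -0.7] sh- [-1.9 -0.3] sf- [-0.9 -0.8] sf+ [-0.5 -0.5] sh+ [-0.8 -0.8] sb- [ 1.3 -0.8] sb+ [-1. -2.] st- [-0.7 -0.9] st+ [-0.5 -1.7] sg-- [-2.2  1. ] sg+- [-1.5 -0. ] sg-+ [-0.6 -0.7] sg++ [0.1 0. ] 
gate [ 0.5357 -0.1279  0.2174]
handle [0.6329 0.1138 0.1173]
latch [0.4952 0.115  0.0975]
hinge [ 0.5466 -0.0385  0.17  ]
```

The fit is consistent: the handle is 137 mm from the latch against 135 given, with the latch at about 0.88 rad and the gate roughly 5 mm up. Next I'll write a helper that works out moves, starting with the approach above the gate bar.

```bash
cat >> h.py <<'E'
def pbR(q): return R.from_euler("z",q[2])
def orient(q,y,z):  # tool y, z in pass box axes
    y=np.array(y,float);z=np.array(z,float);y/=np.linalg.norm(y);z/=np.linalg.norm(z)
    return pbR(q)*R.from_matrix(np.c_[np.cross(y,z),y,z])
def delta(s,Rt,p,tip):  # p world point to be at distance tip ahead of TCP
    R0=R.from_quat(s["tcp_rot"]);t=p-tip*Rt.apply([0,0,1])
    print("tcp target",np.round(t,3),"turn",np.round((R0.inv()*Rt).as_rotvec(),3),"shift",np.round(R0.inv().apply(t-s["position"])*1000,1))
E
python3 - <<'E'
from h import *
from rig import *
q=np.load("q.npy");s=read_state()
Rg=orient(q,[1,0,0],[0,0,-1])
for z in(.30,.235): delta(s,Rg,world(q,np.array([0,-.107,z])),.166)
E
```

```text
tcp target [ 0.536 -0.125  0.466] turn [-1.00e-03  1.00e-03  1.44e+00] shift [-550.3 -537.4  -61.3]
tcp target [ 0.536 -0.125  0.401] turn [-1.00e-03  1.00e-03  1.44e+00] shift [-550.3 -537.3    3.7]
```

```bash
python3 -m pendant '[[[0,0,0.1],[-20,-20,-30],1],[[0,0,0.25],[-60,-60,-61],1],[[0,0,0.4],[-100,-100,-61],1],[[0,0,0.55],[-145,-140,-61],1],[[0,0,0.7],[-190,-185,-61],1],[[0,0,0.85],[-235,-230,-61],1],[[0,0,1.0],[-280,-275,-61],1],[[0,0,1.15],[-325,-320,-61],1],[[0,0,1.3],[-370,-360,-61],1],[[0,0,1.44],[-410,-400,-61],1]]' 20
python3 - <<'E'
from h import *
from rig import *
q=np.load("q.npy");s=read_state()
Rg=orient(q,[1,0,0],[0,0,-1]);print(s["joint_positions"])
delta(s,Rg,world(q,np.array([0,-.107,.235])),.166)
E
```

```text
time: 1.35
position: [0.4352, 0.041, 0.4656]
tcp_rot: [0.75, 0.661, -0.0, -0.0]
force: [0.3, -0.0, 0.5]
opening: 0.0004
gripper_force: 0.0
[-1.78237726e-01  1.36682710e-01  1.46136252e+00  1.28068000e-04
  1.54381213e+00 -5.18802213e-02]
tcp target [ 0.536 -0.125  0.401] turn [-0.    -0.    -0.006] shift [-151.9  121.    64.5]
```

```bash
python3 -m pendant '[[[0,0,0],[-40,30,0],1],[[0,0,0],[-80,60,0],1],[[0,0,0],[-120,95,0],1],[[0,0,0],[-152,121,0],1],[[0,0,0],[-152,121,15],1],[[0,0,0],[-152,121,30],1],[[0,0,0],[-152,121,45],1],[[0,0,0],[-152,121,55],1],[[0,0,0],[-152,121,60],1],[[0,0,0],[-152,121,60],1]]'
python3 - <<'E'
from rig import *
import cv2
print(read_state()["joint_positions"])
c=read_camera("scene");a=c["color"][120:320,60:310,::-1];cv2.imwrite("pics/g1.png",cv2.resize(a,None,fx=3,fy=3))
E
```

```text
time: 2.6
position: [0.5362, -0.1224, 0.4057]
tcp_rot: [0.749, 0.663, -0.0, -0.0]
force: [0.3, -0.9, 0.2]
opening: 0.0009
gripper_force: 0.0
[-4.39683206e-01  3.80007161e-01  1.29542572e+00 -2.57779958e-07
  1.46632504e+00 -3.18677059e-01]
```

View pics/g1.png

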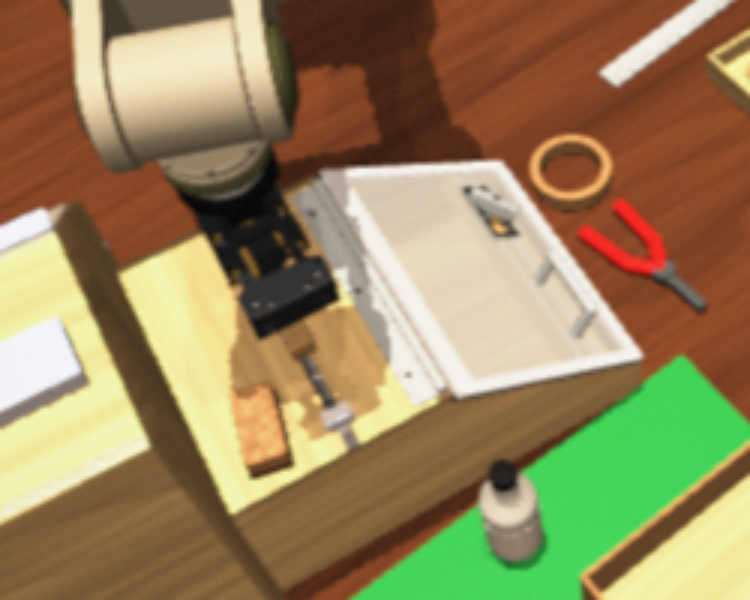

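The gripper is over the bar, running along it and clear of the wall. Pressing down.

```bash
python3 -m pendant '[[[0,0,0],[-2,0,6],1],[[0,0,0],[-2,0,12],1],[[0,0,0],[-2,0,16],1],[[0,0,0],[-2,0,18],1],[[0,0,0],[-2,0,20],1],[[0,0,0],[-2,0,22],1],[[0,0,0],[-2,0,24],1],[[0,0,0],[-2,0,25],1],[[0,0,0],[-2,0,26],1],[[0,0,0],[-2,0,26],1]]'
```

```text
time: 3.9
position: [0.536, -0.1244, 0.3796]
tcp_rot: [0.749, 0.663, 0.0, 0.0]
force: [-0.0, -0.3, -0.3]
opening: 0.0003
gripper_force: 0.0
```

```bash
python3 -m pendant '[[[0,0,0],[0,0,0.5],1],[[0,0,0],[0,0,1],1],[[0,0,0],[0,0,1.5],1],[[0,0,0],[0,0,2],1],[[0,0,0],[0,0,2],1],[[0,0,0],[0,0,2.5],1],[[0,0,0],[0,0,3],1],[[0,0,0],[0,0,3],1],[[0,0,0],[0,0,3],1],[[0,0,0],[0,0,3],1]]'
```

```text
time: 5.15
position: [0.5358, -0.1242, 0.3784]
tcp_rot: [0.749, 0.663, 0.0, 0.001]
force: [-2.8, 2.0, 12.3]
opening: 0.0004
gripper_force: 6.5
```

The bar holds at 0.212 m with 12 N, which is the shut height. I'll press a little harder to confirm, then retreat.

```bash
python3 -m pendant '[[[0,0,0],[0,0,1],1],[[0,0,0],[0,0,2],1],[[0,0,0],[0,0,2],1],[[0,0,0],[0,0,2],1],[[0,0,0],[0,0,2],1],[[0,0,0],[0,0,2],1],[[0,0,0],[0,0,2],1],[[0,0,0],[0,0,2],1],[[0,0,0],[0,0,2],1],[[0,0,0],[0,0,2],1]]'
python3 -m pendant '[[[0,0,0],[0,0,-5],1],[[0,0,0],[0,0,-20],1],[[0,0,0],[0,0,-40],1],[[0,0,0],[0,0,-60],1],[[0,0,0],[30,0,-70],0.8],[[0,0,0],[70,0,-70],0.6],[[0,0,0],[110,0,-70],0.5],[[0,0,0],[150,0,-70],0.5],[[0,0,0],[190,0,-70],0.5],[[0,0,0],[220,0,-70],0.5]]'
python3 - <<'E'
from h import *
from rig import *
import cv2
q=np.load("q.npy");s=read_state()
la=q[7];Rl=orient(q,np.sin(la)*np.array([1,0,0])-np.cos(la)*D,-N)
P=world(q,H+[q[5],0,0]+D*q[6]+N*.016)
delta(s,Rl,P+pbR(q).apply(N)*.07,.147)
E
```

```text
time: 6.4
position: [0.5355, -0.1241, 0.3782]
tcp_rot: [0.748, 0.663, 0.001, 0.002]
force: [-8.4, 3.7, 26.9]
opening: 0.0006
gripper_force: 13.0
time: 7.65
position: [0.5626, 0.0956, 0.4442]
tcp_rot: [0.748, 0.663, -0.0, -0.0]
force: [0.5, -0.1, -0.1]
opening: 0.044
gripper_force: 0.0
tcp target [0.509 0.229 0.282] turn [-0.195 -0.535  0.677] shift [126.2 -69.1 162.8]
```

```bash
python3 -m pendant '[[[-0.02,-0.05,0.07],[13,-7,10],0.5],[[-0.05,-0.13,0.17],[30,-17,30],0.5],[[-0.08,-0.21,0.27],[50,-27,50],0.5],[[-0.11,-0.3,0.38],[70,-38,75],0.5],[[-0.14,-0.38,0.48],[90,-50,100],0.5],[[-0.17,-0.46,0.58],[110,-60,130],0.5],[[-0.195,-0.535,0.677],[126,-69,150],0.5],[[-0.195,-0.535,0.677],[126,-69,163],0.5],[[-0.195,-0.535,0.677],[126,-69,163],0.5],[[-0.195,-0.535,0.677],[126,-69,163],0.5]]'
python3 - <<'E'
from h import *
from rig import *
import cv2
q=np.load("q.npy");s=read_state();print(s["joint_positions"])
la=q[7];Rl=orient(q,np.sin(la)*np.array([1,0,0])-np.cos(la)*D,-N)
P=world(q,H+[q[5],0,0]+D*q[6]+N*.016)
delta(s,Rl,P,.160)
c=read_camera("wrist");np.savez("wrist1.npz",**c)
def px(p): return proj(c,world(q,p)).round(1)
L=H+[q[5],0,0]+D*q[6]
d=np.cos(la)*np.array([1,0,0])+np.sin(la)*D
print("pred slot",px(L+N*.006),"head ends",px(L+N*.024+.026*d),px(L+N*.024-.026*d), "handle",px(H+[q[4],0,0]+D*.165+N*.041))
cv2.imwrite("pics/w1.png",c["color"][:,:,::-1])
E
```

```text
time: 8.9
position: [0.5097, 0.2267, 0.2825]
tcp_rot: [0.894, 0.354, -0.13, 0.242]
force: [-0.1, 0.8, -0.3]
opening: 0.0439
gripper_force: 0.0
[ 0.28092123  0.56194326  1.4060757  -0.51441349  1.43109497  1.23814723]
tcp target [0.505 0.199 0.233] turn [ 0.    -0.002 -0.001] shift [ 1.2 -2.4 56.7]
pred slot [253.  201.1] head ends [252.4 172.3] [252.9 243.5] handle [438.5  65.3]
```

View pics/w1.png

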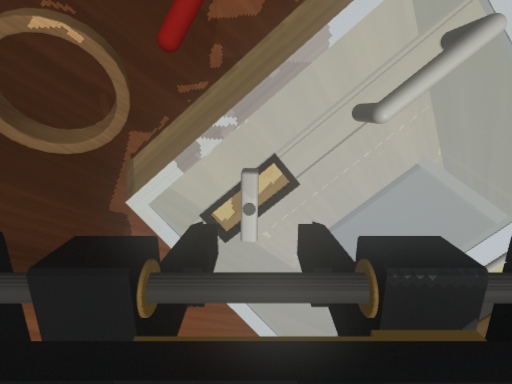

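The wrist view shows the T head at (249, 173)–(249, 241), square between the fingers and about 3 px left of the prediction. The handle is also about 5 px left. I'll correct by about 2 mm in −y and descend.

```bash
python3 -m pendant '[[[0,0,0],[1,-2,10],0.5],[[0,0,0],[1,-4.5,20],0.5],[[0,0,0],[1,-4.5,30],0.5],[[0,0,0],[1,-4.5,38],0.5],[[0,0,0],[1,-4.5,45],0.5],[[0,0,0],[1,-4.5,50],0.5],[[0,0,0],[1,-4.5,54],0.5],[[0,0,0],[1,-4.5,56],0.5],[[0,0,0],[1,-4.5,56],0.5],[[0,0,0],[1,-4.5,56],0.5]]' 15
python3 -m pendant '[[[0,0,0],[0,0,0],0.7],[[0,0,0],[0,0,0],0.8],[[0,0,0],[0,0,0],0.85],[[0,0,0],[0,0,0],0.9],[[0,0,0],[0,0,0],1],[[0,0,0],[0,0,0],1],[[0,0,0],[0,0,0],1],[[0,0,0],[0,0,0],1],[[0,0,0],[0,0,0],1],[[0,0,0],[0,0,0],1]]' 15
```

```text
time: 10.2
position: [0.5033, 0.2015, 0.2325]
tcp_rot: [0.894, 0.354, -0.131, 0.242]
force: [0.3, -0.9, -0.4]
opening: 0.0442
gripper_force: 0.0
time: 11.45
position: [0.5031, 0.2015, 0.2322]
tcp_rot: [0.894, 0.354, -0.131, 0.242]
force: [-3.4, 4.2, 0.2]
opening: 0.0123
gripper_force: 15.0
```

```bash
python3 -m pendant '[[[0,0,0.1],[0,0,0],1],[[0,0,0.2],[0,0,0],1],[[0,0,0.3],[0,0,0],1],[[0,0,0.4],[0,0,0],1],[[0,0,0.5],[0,0,0],1],[[0,0,0.6],[0,0,0],1],[[0,0,0.7],[0,0,0],1],[[0,0,0.8],[0,0,0],1],[[0,0,0.875],[0,0,0],1],[[0,0,0.875],[0,0,0],1]]' 20
python3 - <<'E'
from h import *
from rig import *
q=np.load("q.npy");s=read_state();print(s["joint_positions"],s["ft_torque"])
print((pbR(q).inv()*R.from_quat(s["tcp_rot"])).as_matrix().round(3))
E
```

```text
time: 12.7
position: [0.5028, 0.2023, 0.2318]
tcp_rot: [0.96, -0.058, -0.017, 0.274]
force: [-4.2, 11.5, -2.7]
opening: 0.0115
gripper_force: 20.0
[ 0.24171141  0.60351416  1.50886811 -0.53884383  1.2898533   2.15527769] [ 1.95946909  0.72927443 -0.54395152]
[[ 1.    -0.    -0.001]
 [-0.001 -0.85  -0.527]
 [-0.     0.527 -0.85 ]]
```

```bash
python3 -m pendant '[[[0,0,0],[0,0,0],0.8],[[0,0,0],[0,0,0],0.6],[[0,0,0],[0,0,0],0.5],[[0,0,0],[0,0,0],0.5],[[0,0,0],[0,0,-10],0.5],[[0,0,0],[0,0,-30],0.5],[[0,0,0],[0,0,-50],0.5],[[0,0,0],[0,0,-70],0.5],[[0,0,0],[0,0,-70],0.5],[[0,0,0],[0,0,-70],0.5]]'
python3 - <<'E'
from h import *
from rig import *
import cv2
q=np.load("q.npy");s=read_state()
P=world(q,H+[q[4],0,0]+D*.165+N*.041)
delta(s,orient(q,-D,-N),P+pbR(q).apply(N)*.05,.152)
c=read_camera("wrist")
def px(p): return proj(c,world(q,p)).round(1)
L=H+[q[5],0,0]+D*q[6]
print("pred slot",px(L+N*.006),"head ends",px(L+N*.024+[.026,0,0]),px(L+N*.024-[.026,0,0]), "handle",px(H+[q[4]-.035,0,0]+D*.165+N*.041),px(H+[q[4]+.035,0,0]+D*.165+N*.041))
cv2.imwrite("pics/w2.png",c["color"][:,:,::-1])
E
```

```text
time: 13.95
position: [0.5075, 0.238, 0.2912]
tcp_rot: [0.96, -0.058, -0.017, 0.275]
force: [-0.0, -0.3, -0.1]
opening: 0.0438
gripper_force: 0.0
tcp target [0.646 0.22  0.289] turn [-0. -0.  0.] shift [139.4  -0.4   2.9]
pred slot [258.  195.4] head ends [258.1 167.7] [258.1 235. ] handle [253.7  45.6] [ 253.  -102.6]
```

View pics/w2.png

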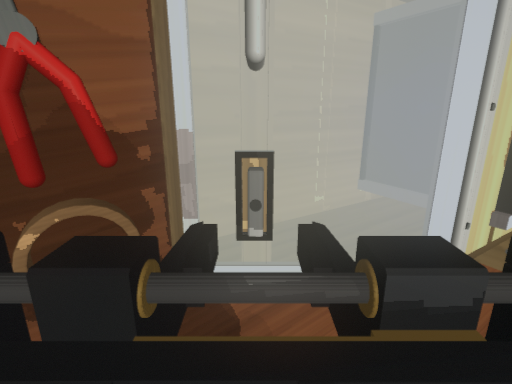

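The T head now lies along its slot, (256, 170)–(255, 236) on column 254. Next is the handle, whose bar is at column 256.

```bash
python3 -m pendant '[[[0,0,0],[30,1,0],0.4],[[0,0,0],[65,1,0],0.4],[[0,0,0],[100,1,0],0.4],[[0,0,0],[135,1,3],0.4],[[0,0,0],[135,1,15],0.4],[[0,0,0],[135,1,28],0.4],[[0,0,0],[135,1,40],0.4],[[0,0,0],[135,1,48],0.4],[[0,0,0],[135,1,53],0.4],[[0,0,0],[135,1,53],0.4]]'
python3 -m pendant '[[[0,0,0],[0,0,0],0.7],[[0,0,0],[0,0,0],0.8],[[0,0,0],[0,0,0],0.85],[[0,0,0],[0,0,0],0.9],[[0,0,0],[0,0,0],1],[[0,0,0],[0,0,0],1],[[0,0,0],[0,0,0],1],[[0,0,0],[0,0,0],1],[[0,0,0],[0,0,0],1],[[0,0,0],[0,0,0],1]]' 30
python3 - <<'E'
from h import *
from rig import *
q=np.load("q.npy");s=read_state()
R0=R.from_quat(s["tcp_rot"]);h=world(q,H);p0=s["position"]
for a in np.arange(.1,1.25,.1):
    rr=R.from_rotvec(pbR(q).apply([a,0,0]))
    p=h+rr.apply(p0-h)
    # tool turn about tool x = pb +x, full follow
    print(a.round(2),R0.inv().apply(p-p0).round(4)*1000, (R0.inv()*rr*R0).as_rotvec().round(3))
E
```

```text
time: 15.25
position: [0.6382, 0.1932, 0.2473]
tcp_rot: [0.96, -0.058, -0.016, 0.275]
force: [0.0, -1.1, -0.1]
opening: 0.0527
gripper_force: 0.0
time: 16.5
position: [0.6383, 0.1947, 0.2465]
tcp_rot: [0.96, -0.057, -0.016, 0.273]
force: [2.6, 9.2, -5.1]
opening: 0.011
gripper_force: 30.0
0.1 [  0.   20.1 -15.6] [0.1 0.  0. ]
0.2 [  0.   41.6 -29.1] [0.2 0.  0. ]
0.3 [ -0.   64.4 -40.4] [0.3   0.    0.001]
0.4 [ -0.   88.2 -49.4] [0.4   0.    0.001]
0.5 [ -0.  112.7 -56. ] [0.5   0.001 0.001]
0.6 [-1.000e-01  1.378e+02 -6.000e+01] [0.6   0.001 0.001]
0.7 [-1.000e-01  1.632e+02 -6.160e+01] [0.7   0.001 0.001]
0.8 [-1.000e-01  1.886e+02 -6.060e+01] [0.8   0.001 0.001]
0.9 [-2.000e-01  2.138e+02 -5.710e+01] [0.9   0.001 0.002]
1.0 [-2.000e-01  2.385e+02 -5.100e+01] [1.    0.001 0.002]
1.1 [-2.000e-01  2.625e+02 -4.260e+01] [1.1e+00 1.0e-03 2.0e-03]
1.2 [ -0.3 285.5 -31.8] [1.2e+00 1.0e-03 2.0e-03]
```

The handle is gripped. I'll lift along the arc in small steps.

```bash
python3 -m pendant '[[[0.05,0,0],[0,10,-8],1],[[0.1,0,0],[0,20,-15.5],1],[[0.15,0,0],[0,31,-22.5],1],[[0.2,0,0],[0,41.5,-29],1],[[0.25,0,0],[0,53,-35],1],[[0.3,0,0],[0,64.5,-40.5],1],[[0.35,0,0],[0,76,-45],1],[[0.4,0,0],[0,88,-49.5],1],[[0.4,0,0],[0,88,-49.5],1],[[0.4,0,0],[0,88,-49.5],1]]' 40
python3 - <<'E'
from h import *
from rig import *
q=np.load("q.npy");s=read_state();print(s["joint_positions"],s["ft_torque"])
Rt=R.from_quat(s["tcp_rot"]);g=s["position"]+.152*Rt.apply([0,0,1])
v=pbR(q).inv().apply(g-world(q,H));print("radius",np.hypot(v[1],v[2]),"hatch",np.arctan2(v[2],v[1])-np.arctan2(*(D*.165+N*.041)[[2,1]]))
R0=Rt;h=world(q,H);p0=s["position"]
for a in np.arange(.1,.85,.1):
    rr=R.from_rotvec(pbR(q).apply([a,0,0]));p=h+rr.apply(p0-h);print(a.round(2),(R0.inv().apply(p-p0)*1000).round(1))
E
```

```text
time: 17.75
position: [0.6324, 0.1463, 0.3363]
tcp_rot: [0.995, -0.06, -0.004, 0.077]
force: [1.4, 6.5, 0.7]
opening: 0.0108
gripper_force: 40.0
[ 0.06527159  0.61368304  1.09382514 -0.15381936  1.46223706  1.77454749] [ 1.21401376 -0.089853   -0.00742752]
radius 0.17103161231542305 hatch 0.409398357186174
0.1 [  0.   20.2 -15.6]
0.2 [  0.   41.9 -29.1]
0.3 [  0.   64.8 -40.3]
0.4 [  0.   88.7 -49.2]
0.5 [  0.  113.4 -55.7]
0.6 [  0.  138.6 -59.7]
0.7 [ -0.  164.1 -61.1]
0.8 [ -0.  189.6 -60. ]
```

```bash
python3 -m pendant '[[[0.05,0,0],[0,10,-8],1],[[0.1,0,0],[0,20,-15.5],1],[[0.15,0,0],[0,31,-22.5],1],[[0.2,0,0],[0,42,-29],1],[[0.25,0,0],[0,53,-35],1],[[0.3,0,0],[0,65,-40.5],1],[[0.35,0,0],[0,77,-45],1],[[0.4,0,0],[0,89,-49.3],1],[[0.4,0,0],[0,89,-49.3],1],[[0.4,0,0],[0,89,-49.3],1]]' 40
python3 - <<'E'
from h import *
from rig import *
q=np.load("q.npy");s=read_state();print(s["joint_positions"],s["ft_torque"])
Rt=R.from_quat(s["tcp_rot"]);g=s["position"]+.152*Rt.apply([0,0,1])
v=pbR(q).inv().apply(g-world(q,H));print("radius",np.hypot(v[1],v[2]),"hatch",np.arctan2(v[2],v[1])-np.arctan2(*(D*.165+N*.041)[[2,1]]))
E
```

```text
time: 19.0
position: [0.6227, 0.0664, 0.3992]
tcp_rot: [0.991, -0.059, 0.008, -0.122]
force: [1.8, 6.1, 1.8]
opening: 0.0111
gripper_force: 40.0
[-0.11559717  0.51430891  1.0963567   0.24438628  1.52915305  1.56466745] [ 0.95405495 -0.04397972 -0.07405128]
radius 0.17094013918368176 hatch 0.8136658210802679
```

```bash
python3 -m pendant '[[[0.05,0,0],[0,10,-8],1],[[0.1,0,0],[0,20,-15.5],1],[[0.15,0,0],[0,31,-22.5],1],[[0.2,0,0],[0,42,-29],1],[[0.25,0,0],[0,53,-35],1],[[0.3,0,0],[0,65,-40.5],1],[[0.34,0,0],[0,74.5,-44.5],1],[[0.36,0,0],[0,79.5,-46],1],[[0.36,0,0],[0,79.5,-46],1],[[0.36,0,0],[0,79.5,-46],1]]' 40
python3 - <<'E'
from h import *
from rig import *
q=np.load("q.npy");s=read_state();print(s["joint_positions"],s["ft_torque"])
Rt=R.from_quat(s["tcp_rot"]);g=s["position"]+.152*Rt.apply([0,0,1])
v=pbR(q).inv().apply(g-world(q,H));print("radius",np.hypot(v[1],v[2]),"hatch",np.arctan2(v[2],v[1])-np.arctan2(*(D*.165+N*.041)[[2,1]]))
E
```

```text
time: 20.25
position: [0.6122, -0.0212, 0.4245]
tcp_rot: [0.953, -0.057, 0.019, -0.297]
force: [1.9, 5.4, 0.1]
opening: 0.0103
gripper_force: 40.0
[-0.30630224  0.48535332  1.10949106  0.59428989  1.65511668  1.40218754] [ 0.57085758 -0.08918263 -0.15210517]
radius 0.17074644198339117 hatch 1.1750216995243776
```

The hatch is at about 1.175 rad. I'll nudge it to the stop, release and back out.

```bash
python3 -m pendant '[[[0.01,0,0],[0,2,-1.5],1],[[0.02,0,0],[0,4,-3],1],[[0.03,0,0],[0,6,-4.5],1],[[0.03,0,0],[0,6,-4.5],1],[[0.03,0,0],[0,6,-4.5],1],[[0.03,0,0],[0,6,-4.5],0.8],[[0.03,0,0],[0,6,-4.5],0.6],[[0.03,0,0],[0,6,-4.5],0.4],[[0.03,0,0],[0,6,-4.5],0.4],[[0.03,0,0],[0,6,-4.5],0.4]]' 40
python3 -m pendant '[[[0,0,0],[0,0,-5],0.4],[[0,0,0],[0,0,-15],0.4],[[0,0,0],[0,0,-30],0.4],[[0,0,0],[0,0,-45],0.4],[[0,0,0],[0,0,-60],0.4],[[0,0,0],[0,0,-80],0.4],[[0,0,0],[0,0,-100],0.4],[[0,0,0],[0,0,-110],0.4],[[0,0,0],[0,0,-110],0.4],[[0,0,0],[0,0,-110],0.4]]'
python3 - <<'E'
from rig import *
import cv2
c=read_camera("scene");cv2.imwrite("pics/end.png",cv2.resize(c["color"][100:330,60:350,::-1],None,fx=2.5,fy=2.5))
E
```

```text
time: 21.5
position: [0.6112, -0.0294, 0.4247]
tcp_rot: [0.949, -0.057, 0.019, -0.31]
force: [-0.4, 0.2, -0.4]
opening: 0.0527
gripper_force: 0.0
time: 22.75
position: [0.6034, -0.0936, 0.5128]
tcp_rot: [0.949, -0.057, 0.019, -0.31]
force: [0.0, 0.7, 0.3]
opening: 0.0528
gripper_force: 0.0
```

View pics/end.png

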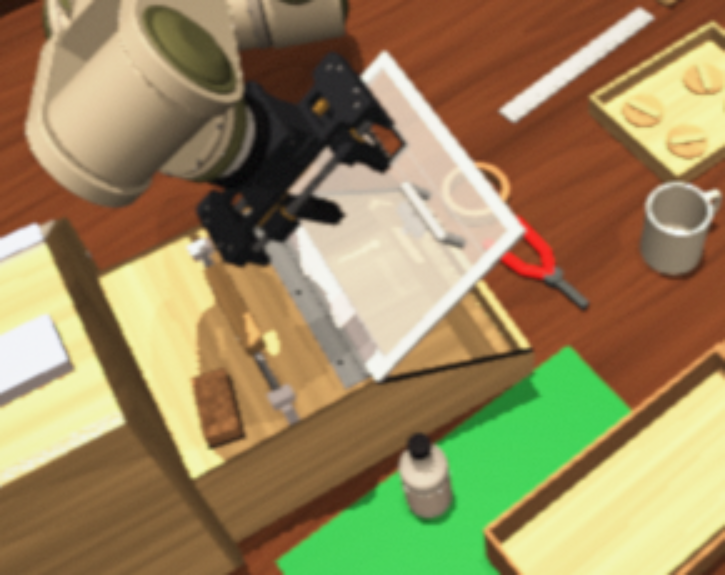

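The hatch stands open with its free edge running from (385, 55) to (522, 230). The gripper is clear, the gate bar is down, and the block, bottle, pliers and tape are undisturbed.

```bash
python3 -c "
from rig import *
print(job_done())"
```

```text
the job is handed in; nothing more can be done
None
```

I pressed the gate home (27 N at its shut height), lined the T head up with its slot, and left the hatch standing open at about 1.2 rad by my estimate. Nothing around it was visibly disturbed, and I handed the job in with no verdict returned.

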